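# Nudge a bearing into its counterbore and swing the keeper over it

### The job

The bearing lies loose on top of the aluminium jig. Without picking it up, push it with the fingertips across the jig until it drops into the round recess and lies flat there; only then push the red keeper arm round by its black knob until it is fully closed over the bearing. Leave the oil bottle, socket, grease jar and screwdriver where they are.

Things in the scene. Friction and masses are not known exactly. Their poses are not given: they have to be found in the camera images.
- jig: Aluminium jig block fixed to the bench, 150 mm (its x) by 220 mm (its y), 24 mm high with a flat top. Origin: centre of its underside, on the bench. Its y axis runs from the pivot through the recess to the side where the bearing lies at first.
- seat (a point): Centre of the floor of the round recess in the jig's top (dark floor). The recess is 46 mm across and 6 mm deep, so the jig's top is 6 mm above this point. It lies 20 mm from the jig's origin towards the jig's -y.
- bearing: Loose sealed bearing, a solid disc 42 mm across and 9 mm thick, about 55 g, steel rim with blue seal and a yellow plug filling its bore. Origin: centre of its underside. It starts flat on the jig's top, 50 to 95 mm from the recess's centre. Seated in the recess it stands 3 mm above the jig's top.
- keeper_pivot (a point): Point on the keeper's vertical hinge axis, 5 mm above the jig's top (the height of the arm's underside), 55 mm from the recess's centre towards the jig's -y. The red arm is 14 mm wide, 6 mm thick.
- keeper_knob (a point): Middle of the keeper's upright black round knob, 14 mm in diameter, 60 mm from the hinge axis. The knob rises 26 mm from the top of the arm, from 11 to 37 mm above the jig's top; this point is 24 mm above the jig's top.
- keeper (a joint): Angle of the red keeper arm about its hinge, rad. 0: closed, at its stop, the arm pointing along the jig's +y with the knob 5 mm past the recess's centre. Grows to 2.0 counter-clockwise seen from above, towards the jig's -x; starts 1.1 to 1.7. Stays where it is left; about 1 N at the knob moves it. It clears a seated bearing by 2 mm; an unseated one blocks it.
- oil: Yellow oil bottle with a red cap, 42 mm across, 115 mm tall, standing on the bench. Origin: centre of its underside. Leave alone.
- socket: Steel wrench socket, 31 mm across, 42 mm tall, standing on the bench. Origin: centre of its underside. Leave alone.
- grease: Green grease jar with a black lid, 58 mm across, 50 mm tall, standing on the bench. Origin: centre of its underside. Leave alone.
- driver: Screwdriver, 200 mm long, with a red handle 26 mm thick, lying on the bench along its own x axis, near the jig's +y end. Origin: middle of its length, on the bench. Leave alone.
Things that resemble listed ones, but are neither listed nor needed, are in the scene too. There is more than one size of the bearing; the job needs the smallest.

How it is judged:
By the outcome, as a careful person would: the job done as asked, in the order asked, and still so for the second after the job is handed in, with the robot touching nothing.
It also fails if it takes over 48 s, if anything falls off the work surface, if the arm or the gripper's body presses on something with over 40 N, if the wrist force passes 120 N, or if a joint passes its speed limit or range.

### The arm

A 6-joint arm with a two-finger parallel gripper is mounted at the origin on the work surface. World frame = base frame: x ahead of the robot, y to its left, z up, the work surface at z = 0. Lengths are in m, angles in rad, forces in N, time in s.
With the tool pointing down it reaches from about 0.35 to 0.975 m from the base axis. Payload 4.9 kg.
Tool frame: the origin (TCP) lies at the very end of the fingers, on their centre line; the grasp point (between the pads) lies 19 mm behind it; z points along the fingers, y is the line along which they close (so a half turn about z gives the same grasp; the last joint's range is limited). The gripper opens to 85 mm and grips with 20 to 120 N. Pads are 22 mm wide; open, the fingers measure 114 mm over their backs; the gripper's body (76 mm by 85 mm) begins 54 mm behind the grasp point. The pads swing forward as they close: fully open they stand 13 mm farther back than shut.
Start: joints at [1.02, 0.053, 1.613, -0, 1.476, -0.119], TCP at [0.262, 0.568, 0.207] pointing down, gripper open.
Joint ranges: [-3.01, 3.01], [-1.01, 2.22], [0.06, 2.58], [-1.02, 4.17], [0.09, 2.62], [-3.14, 3.14]. Speed limits (rad/s): [2.57, 2.57, 3.14, 3.14, 3.14, 3.14].

### API

Orientations are given as a rotation vector (axis times angle).
In Python, from station import ctrl, imaging gives the robot as it stands.
- The arm moves only by the tool play_rows, never from a script. Its argument "series" is a list of rows, each a list of 3 entries, a list of its own where there are three numbers: the opening, from 0 (shut) to 1 (fully open), then the shift along the tool's x, y, z each as a share of 0.05 m, from -1 to 1, then the turn, a rotation vector about the tool's x, y, z each as a share of 8 degrees, from -1 to 1. In form: [[grip, [dx, dy, dz], [ax, ay, az]], ...]. A call has 1 to 8 rows; each row shifts and turns the commanded pose from where the row before left it, along the tool's axes as they then stand; what a row does not reach is not made up. A row lasts 1/8 s, in which the tool goes at most 62.5 mm and 10.7 degrees, less where a joint would pass 70% of its speed; a pose out of reach is approached as far as the arm can. A call with a number of a shift or a turn outside -1 to 1 is refused whole. A call with a gripper value outside its range is refused whole. The fingers move at their own pace and stop on an object; "force" is the grip in N (left out, the last holds). Time passes only in rows, so rows that do not move let the fingers close. It gives the time, the measured TCP pose, the force, the opening and the grip force at its end, in the units of the state.
- ctrl.get_obs(): the state, without advancing time (a new reading comes with each control period).
- imaging.get_image(name): name is "scene" or "top" or "wrist"; returns a dict with "color" (420x560x3 uint8, blue, green, red), "fx", "fy", "cx", "cy" (pixels), "D" ([k1, k2, p1, p2, k3] as OpenCV has them; the pictures are not rectified), "extrinsics" (4x4, takes a point from world to camera coordinates); the wrist camera has in their place "hand_eye" (4x4, takes a point from camera to tool coordinates, whose origin is the TCP and whose axes are the flange's). Camera axes: x right, y down, z forward; pixel columns grow to the right and rows downward; lengths in m; the calibration is good to about 2 mm. A picture is of the moment at which its call begins: read the wrist's pose just before it. There is no depth.
- ctrl.finish_job(): hands the job in; it is judged then, once.
The state is a dict: "t": time; "q": joint angles; "dq": joint speeds; "effort": joint torques, N m; "tool_pos": TCP position; "tool_rot": TCP orientation; "contact_force": force on the tool from outside, world axes, zero at the start; "wrist_torque": the same for the moment, N m; "opening": finger opening in m; "grip_force": force on a finger pad.
Only numpy, scipy, OpenCV 4.12 (cv2) and the standard library are available. Lean on these libraries where they do the work, as an engineer would, in place of code of your own. Each camera call takes 0.05 s, during which the arm holds its last target. There are 200 camera calls.

## Working session

There is one attempt and no reset: what is moved stays moved. The work goes in short steps, Python scripts to look and compute and a tool call to move; the robot and the scene stay as the last step left them, time stands still between calls to the robot, and variables do not carry over. Pictures are saved under pics/ and viewed, at most 10 in all, crops included, and the job is handed in when it is done.

Besides the shell and the picture viewer there is one more tool, called after "Emit:" by a JSON object that holds its "fn" and its "kwargs", one argument or row to a line. play_rows: Moves the arm, as the interface text tells. Shift numbers are shares of 0.05 m and turn numbers shares of 8 degrees, none past 1 either way. Its arguments: {"type":"object","properties":{"series":{"type":"array"},"force":{"type":"number"}},"required":["series"]}

```bash
mkdir -p pics; ls; cat > h.py <<'E'
import numpy as np, cv2
from scipy.spatial.transform import Rotation as R
from station import ctrl, imaging
def grab(n,f=None):
    o=ctrl.get_obs(); im=imaging.get_image(n)
    if f: cv2.imwrite('pics/'+f,im['color'])
    K=np.array([[im['fx'],0,im['cx']],[0,im['fy'],im['cy']],[0,0,1]])
    if n=='wrist':
        T=np.eye(4);T[:3,:3]=R.from_rotvec(o['tool_rot']).as_matrix();T[:3,3]=o['tool_pos']
        E=np.linalg.inv(T@im['hand_eye'])
    else: E=np.array(im['extrinsics'])
    return im['color'],K,np.array(im['D'],float),E
def ray(K,D,E,px,z):
    p=cv2.undistortPoints(np.array(px,float).reshape(-1,1,2),K,D).reshape(-1,2)
    d=np.c_[p,np.ones(len(p))]@E[:3,:3]; c=-E[:3,:3].T@E[:3,3]
    return c+d*((z-c[2])/d[:,2])[:,None]
def proj(K,D,E,P):
    return cv2.projectPoints(np.array(P,float).reshape(-1,3),cv2.Rodrigues(E[:3,:3])[0],E[:3,3],K,D)[0].reshape(-1,2)
E
python3 - <<'E'
from h import *
import pickle
d={n:grab(n,n+'0.png') for n in('top','scene')}
pickle.dump(d,open('d0.pkl','wb'))
for n in d: E=d[n][3]; print(n,-E[:3,:3].T@E[:3,3],E[2,:3])
a=np.hstack([d['top'][0],d['scene'][0]])
o=ctrl.get_obs();print(o['tool_pos'],R.from_rotvec(o['tool_rot']).as_matrix(),o['t'])
E
```

```text
pics
top [0.58493267 0.05403646 0.98776157] [ 0.05612839 -0.03876372 -0.99767078]
scene [ 1.08338546 -0.58238814  0.57342684] [-0.4894335   0.6688061  -0.55960097]
[0.26125238 0.56710035 0.20616212] [[-9.08195602e-01  4.18544869e-01 -9.70154333e-04]
 [ 4.18545937e-01  9.08194240e-01 -1.58794457e-03]
 [ 2.16462527e-04 -1.84821843e-03 -9.99998269e-01]] 0.1
```

View pics/top0.png

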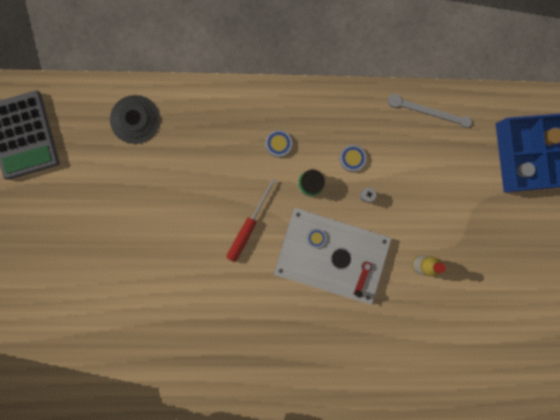

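View pics/scene0.png

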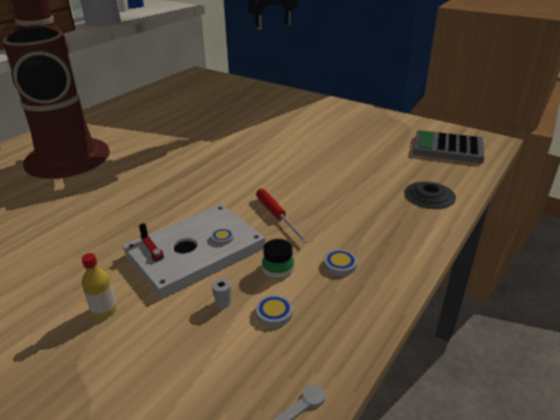

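Top: jig corners about (297,210), (391,240), (372,303), (275,277); bearing (317,238), recess (341,259), pivot (367,268), knob (359,294). The scene view agrees. I'll enlarge the jig next.

```bash
python3 - <<'E'
import cv2
a=cv2.imread('pics/top0.png')[200:312,262:402]
cv2.imwrite('pics/top0c.png',cv2.convertScaleAbs(cv2.resize(a,None,fx=5,fy=5,interpolation=cv2.INTER_CUBIC),alpha=1.5))
E
```

```text
(no output)
```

View pics/top0c.png

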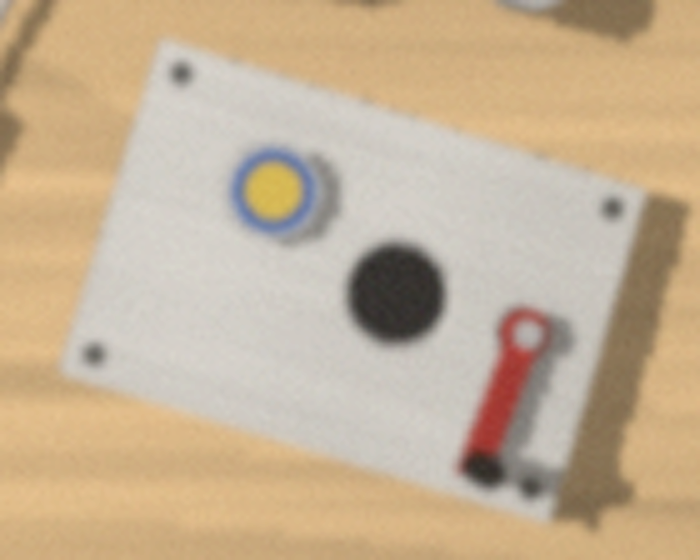

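Crop (x5, offset 262,200): jig corners (163,40), (648,188), (552,520), (62,374); recess (396,293); bearing (274,191); pivot (524,332); knob top (483,466).

```bash
cat > jig.py <<'E'
from h import *
import pickle
d=pickle.load(open('d0.pkl','rb'));K,D,E=d['top'][1:]
f=lambda p,z: ray(K,D,E,(np.array(p,float)+.0)/5+[262,200]-.4,z)
C=f([(163,40),(648,188),(552,520),(62,374)],.024)[:,:2]
# model corners in jig frame: the bearing side +y
def fit(A,B):
    a=A-A.mean(0);b=B-B.mean(0);th=np.arctan2((a[:,0]*b[:,1]-a[:,1]*b[:,0]).sum(),(a*b).sum())
    c,s=np.cos(th),np.sin(th);Rm=np.array([[c,-s],[s,c]]);return th,Rm,B.mean(0)-Rm@A.mean(0)
E
python3 - <<'E'
from jig import *
print('edges',np.linalg.norm(C-np.roll(C,-1,0),axis=1))
s=f([(396,293)],.024)[0,:2];b=f([(274,191)],.033)[0,:2];p=f([(524,332)],.035)[0,:2];k=f([(483,466)],.061)[0,:2]
# order of corners: long edge C0->C1 is -y direction
for M in ([[.075,.11],[.075,-.11],[-.075,-.11],[-.075,.11]],[[-.075,.11],[-.075,-.11],[.075,-.11],[.075,.11]]):
    M=np.array(M);th,Rm,o=fit(M,C);print(th,o,np.abs(M@Rm.T+o-C).max())
    for q in(s,b,p,k):print(q,(q-o)@Rm, )
print(np.linalg.norm(s-p),np.linalg.norm(b-s),np.linalg.norm(k-p))
for n,px,z in(('grease',(312,181),.05),('socket',(369,195),.042),('oil',(440,268),.115),('drvtip',(275,182),.01),('drvend',(233,260),.013)):print(n,ray(K,D,E,[px],z))
E
```

```text
edges [0.22025928 0.14900276 0.21999138 0.14947775]
-0.2857534720579298 [ 0.54440362 -0.09674387] 0.0006197810026402073
[ 0.53894323 -0.11347494] [-0.00052281 -0.01759179]
[ 0.58241354 -0.05948584] [0.02596629 0.04646145]
[ 0.52318955 -0.16654949] [-0.00067699 -0.07295481]
[ 0.4696716  -0.14335044] [-0.05856412 -0.06578215]
-0.28231241847629923 [ 0.54440362 -0.09674387] 0.1439992638303479
[ 0.53894323 -0.11347494] [-0.00058334 -0.01758989]
[ 0.58241354 -0.05948584] [0.02612601 0.04637183]
[ 0.52318955 -0.16654949] [-0.00092803 -0.07295205]
[ 0.4696716  -0.14335044] [-0.05879013 -0.06558024]
0.05536323083047446 0.06931443277219325 0.05832981260260837
grease [[ 0.70193265 -0.04772322  0.05      ]]
socket [[ 0.67450236 -0.17088408  0.042     ]]
oil [[ 0.5250042 -0.2945735  0.115    ]]
drvtip [[0.70366571 0.02926923 0.01      ]]
drvend [[0.5331411  0.11844056 0.013     ]]
```

```bash
cat > plan.py <<'E'
from h import *
def plan(n,pos,alpha_deg,obs=None,turn=True):
    """n rows to a tool-down pose, tool x at alpha (deg, world)."""
    o=ctrl.get_obs(); p=np.array(o['tool_pos']); Rm=R.from_rotvec(o['tool_rot'])
    a=np.radians(alpha_deg); x=np.array([np.cos(a),np.sin(a),0]); z=np.array([0,0,-1.])
    G=R.from_matrix(np.c_[x,np.cross(z,x),z]); w=(Rm.inv()*G).as_rotvec()
    step=(np.array(pos)-p)/n
    for i in range(n):
        Ri=Rm*R.from_rotvec(w*i/n)
        print([np.round(Ri.inv().apply(step)/.05,3).tolist(),np.round(np.degrees(w/n)/8,3).tolist()])
E
python3 -c "
from plan import *
plan(16,[.606,-.03,.15],51.7)"
```

```text
[[-0.704, -0.497, 0.071], [-0.001, 0.001, 0.809]]
[[-0.755, -0.415, 0.071], [-0.001, 0.001, 0.809]]
[[-0.797, -0.327, 0.071], [-0.001, 0.001, 0.809]]
[[-0.829, -0.235, 0.071], [-0.001, 0.001, 0.809]]
[[-0.85, -0.14, 0.071], [-0.001, 0.001, 0.809]]
[[-0.861, -0.043, 0.07], [-0.001, 0.001, 0.809]]
[[-0.86, 0.054, 0.07], [-0.001, 0.001, 0.809]]
[[-0.849, 0.15, 0.07], [-0.001, 0.001, 0.809]]
[[-0.826, 0.245, 0.07], [-0.001, 0.001, 0.809]]
[[-0.793, 0.337, 0.07], [-0.001, 0.001, 0.809]]
[[-0.75, 0.424, 0.07], [-0.001, 0.001, 0.809]]
[[-0.698, 0.506, 0.07], [-0.001, 0.001, 0.809]]
[[-0.636, 0.581, 0.07], [-0.001, 0.001, 0.809]]
[[-0.567, 0.649, 0.07], [-0.001, 0.001, 0.809]]
[[-0.49, 0.709, 0.07], [-0.001, 0.001, 0.809]]
[[-0.407, 0.76, 0.07], [-0.001, 0.001, 0.809]]
```

Emit:
{"fn": "play_rows", "kwargs": {
  "series": [
    [0.28, [-0.7, -0.5, 0.07], [0, 0, 0.81]],
    [0.28, [-0.76, -0.42, 0.07], [0, 0, 0.81]],
    [0.28, [-0.8, -0.33, 0.07], [0, 0, 0.81]],
    [0.28, [-0.83, -0.24, 0.07], [0, 0, 0.81]],
    [0.28, [-0.85, -0.14, 0.07], [0, 0, 0.81]],
    [0.28, [-0.86, -0.04, 0.07], [0, 0, 0.81]],
    [0.28, [-0.86, 0.05, 0.07], [0, 0, 0.81]],
    [0.28, [-0.85, 0.15, 0.07], [0, 0, 0.81]]
  ],
  "force": 30
}}

```text
t: 1.1
tool_pos: [0.4337, 0.2668, 0.1787]
tool_rot: [-1.951, -2.462, 0.001]
contact_force: [1.0, 1.1, 0.0]
opening: 0.024
grip_force: 0.0
```

Emit:
{"fn": "play_rows", "kwargs": {
  "series": [
    [0.28, [-0.83, 0.25, 0.07], [0, 0, 0.81]],
    [0.28, [-0.79, 0.34, 0.07], [0, 0, 0.81]],
    [0.28, [-0.75, 0.42, 0.07], [0, 0, 0.81]],
    [0.28, [-0.7, 0.51, 0.07], [0, 0, 0.81]],
    [0.28, [-0.64, 0.58, 0.07], [0, 0, 0.81]],
    [0.28, [-0.57, 0.65, 0.07], [0, 0, 0.81]],
    [0.28, [-0.49, 0.71, 0.07], [0, 0, 0.81]],
    [0.28, [-0.41, 0.76, 0.07], [0, 0, 0.81]]
  ]
}}

```text
t: 2.1
tool_pos: [0.6059, -0.0324, 0.1506]
tool_rot: [-2.831, -1.361, 0.001]
contact_force: [0.4, -0.4, 0.4]
opening: 0.0239
grip_force: 0.0
```

```bash
python3 - <<'E'
from h import *
o=ctrl.get_obs();print(o['t'],o['tool_pos'],R.from_rotvec(o['tool_rot']).as_matrix().round(3).tolist(),o['opening'],o['contact_force'])
w=grab('wrist','w1.png')
import pickle;pickle.dump(w,open('w1.pkl','wb'))
E=w[3];print(-E[:3,:3].T@E[:3,3],E[2,:3])
for P in([.5824,-.0595,.033],[.5389,-.1135,.024],[.5232,-.1665,.035],[.4697,-.1434,.061]):print(proj(*w[1:],P))
E
```

```text
2.1 [ 0.60593429 -0.03236     0.1505973 ] [[0.624, 0.781, -0.001], [0.781, -0.624, 0.0], [-0.0, -0.001, -1.0]] 0.02387282491599235 [ 0.41153589 -0.40640641  0.43932966]
[0.65529127 0.02930599 0.31659235] [-0.19213062 -0.23981429 -0.95161701]
[[273.78393657 234.86830044]]
[[273.68817445 294.56545441]]
[[293.67492306 342.5413844 ]]
[[237.91526467 372.61183549]]
```

View pics/w1.png

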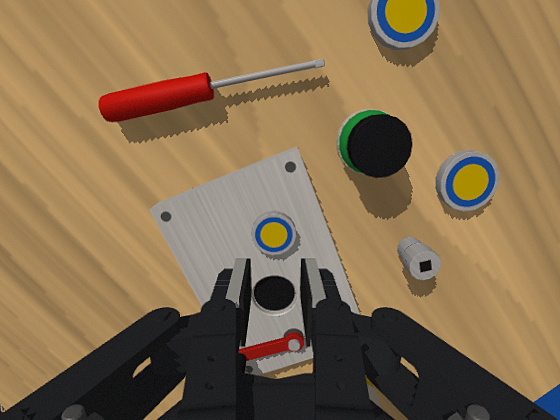

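The wrist view shows the bearing at (274,234), the recess at (274,294) and the pivot at (294,342), all within about 1 px of my predictions. Going down behind the bearing.

Emit:
{"fn": "play_rows", "kwargs": {
  "series": [
    [0.28, [0.08, -0.035, 0.8], [0, 0, 0]],
    [0.28, [0, 0, 0.8], [0, 0, 0]],
    [0.28, [0, 0, 0.7], [0, 0, 0]],
    [0.28, [0, 0, 0.1], [0, 0, 0]],
    [0.28, [0, 0, 0], [0, 0, 0]],
    [0.28, [0, 0, 0], [0, 0, 0]]
  ]
}}

```text
t: 2.9
tool_pos: [0.6084, -0.0271, 0.0336]
tool_rot: [2.827, 1.366, 0.005]
contact_force: [0.1, 0.8, 0.1]
opening: 0.024
grip_force: 0.0
```

Emit:
{"fn": "play_rows", "kwargs": {
  "series": [
    [0.28, [0, 0, 0.05], [0, 0, 0]],
    [0.28, [0, 0, 0], [0, 0, 0]],
    [0.28, [0, 0, 0.02], [0, 0, 0]],
    [0.28, [0, 0, 0], [0, 0, 0]]
  ]
}}

```text
t: 3.4
tool_pos: [0.6067, -0.0269, 0.0277]
tool_rot: [-2.829, -1.367, 0.0]
contact_force: [0.1, -0.4, 0.2]
opening: 0.0237
grip_force: 0.0
```

Emit:
{"fn": "play_rows", "kwargs": {
  "series": [
    [0.28, [0, 0, 0.03], [0, 0, 0]],
    [0.28, [0, 0, 0], [0, 0, 0]]
  ]
}}

```text
t: 3.65
tool_pos: [0.6066, -0.0269, 0.0261]
tool_rot: [-2.828, -1.367, 0.001]
contact_force: [0.2, -0.5, 1.2]
opening: 0.0238
grip_force: 0.0
```

```bash
python3 - <<'E'
from h import *
o=ctrl.get_obs();print(o['t'],o['tool_pos'],o['contact_force'])
w=grab('wrist');c=w[0][150:390,140:420];cv2.imwrite('pics/w2.png',cv2.resize(c,None,fx=2.5,fy=2.5,interpolation=cv2.INTER_CUBIC))
s=grab('scene');c=s[0][190:290,110:290];cv2.imwrite('pics/s2.png',cv2.resize(c,None,fx=4,fy=4,interpolation=cv2.INTER_CUBIC))
print(proj(*w[1:],[[.5824,-.0595,.033],[.5389,-.1135,.024]]))
E
```

```text
3.65 [ 0.60660763 -0.02687961  0.0260553 ] [ 0.16045888 -0.49033592  1.20252893]
[[277.58178869 323.74797903]
 [276.47311996 399.9229807 ]]
```

View pics/w2.png

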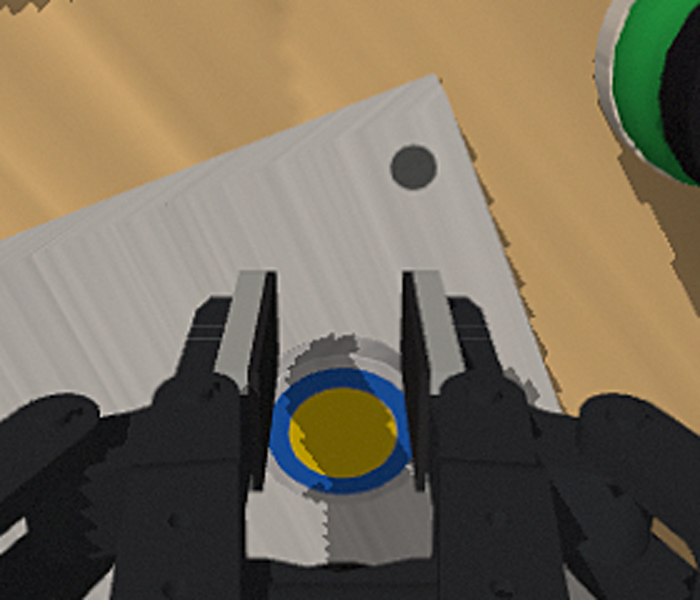

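The bearing is centred between the fingertips at about (277,323) in the full frame and has not moved. Starting the push along tool -x, slowly.

Emit:
{"fn": "play_rows", "kwargs": {
  "series": [
    [0.28, [-0.14, 0.02, 0], [0, 0, 0]],
    [0.28, [-0.14, 0, 0], [0, 0, 0]],
    [0.28, [-0.14, 0, 0], [0, 0, 0]],
    [0.28, [-0.14, 0, 0], [0, 0, 0]],
    [0.28, [-0.14, 0, 0], [0, 0, 0]],
    [0.28, [-0.14, 0, 0], [0, 0, 0]],
    [0.28, [-0.14, 0, 0], [0, 0, 0]],
    [0.28, [0, 0, 0], [0, 0, 0]]
  ]
}}

```text
t: 4.75
tool_pos: [0.5769, -0.0663, 0.0263]
tool_rot: [-2.829, -1.366, 0.0]
contact_force: [0.5, 0.3, 0.9]
opening: 0.0243
grip_force: 0.0
```

```bash
python3 - <<'E'
from h import *
o=ctrl.get_obs();print(o['t'],o['tool_pos'],o['contact_force'])
w=grab('wrist');c=w[0][250:420,180:380];cv2.imwrite('pics/w3.png',cv2.resize(c,None,fx=3.5,fy=3.5,interpolation=cv2.INTER_CUBIC))
import pickle;pickle.dump(w,open('w3.pkl','wb'))
print(proj(*w[1:],[[.5389,-.1135,.024]]))
E
```

```text
4.75 [ 0.57686174 -0.06630515  0.0262824 ] [0.48599624 0.27840285 0.86023598]
[[274.71359297 341.11895545]]
```

View pics/w3.png

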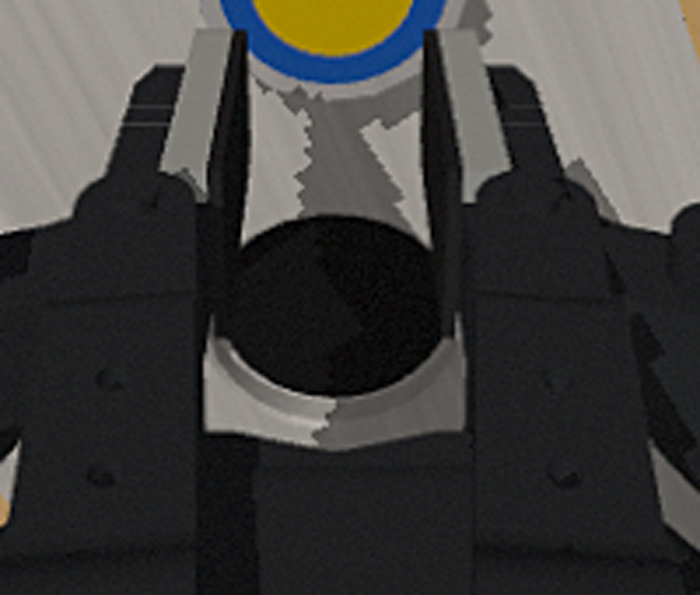

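```bash
python3 - <<'E'
from h import *
import pickle
w=pickle.load(open('w3.pkl','rb'))
print(proj(*w[1:],[[.5824,-.0595,.033],[.5769,-.0663,.0263]]))
img=w[0];hsv=cv2.cvtColor(img,cv2.COLOR_BGR2HSV)
m=cv2.inRange(hsv,(22,150,80),(32,255,255));n,l,s,c=cv2.connectedComponentsWithStats(m)
i=[i for i in range(1,n) if s[i,4]>300];print(s[i],c[i],[ray(*w[1:],[c[j]],.033) for j in i])
s=grab('scene')[0][170:290,130:290];t=grab('top')[0][205:305,270:390]
cv2.imwrite('pics/s3.png',cv2.resize(s,(800,600),interpolation=cv2.INTER_CUBIC))
E
```

```text
[[275.5060865  244.9178546 ]
 [275.35071872 254.53542693]]
[[ 252  223   46   43 1569]] [[274.50669216 243.73103888]] [array([[ 0.58241108, -0.05864261,  0.033     ]])]
```

View pics/s3.png

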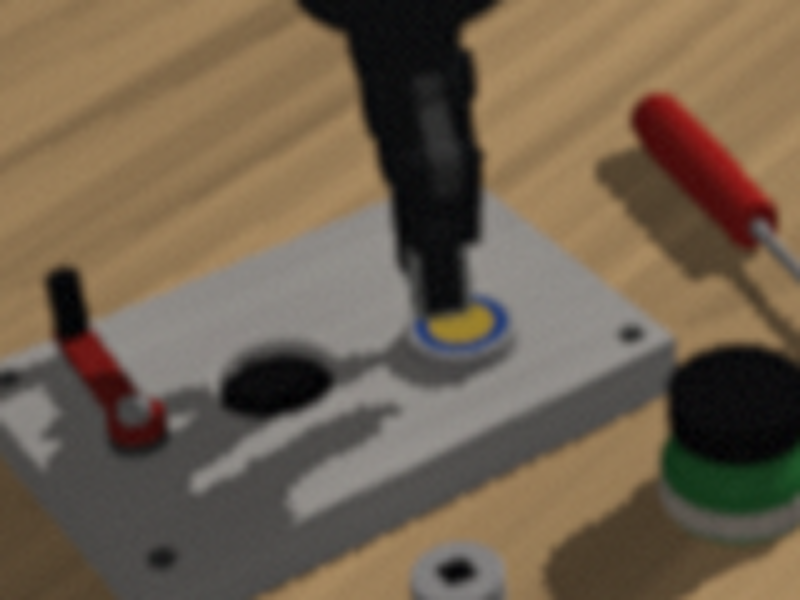

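The scene view (bearing at about (460,325) in the crop) and the colour fit agree that the bearing has not moved. At this opening the tips stand back more than 9 mm and passed over it, so I'm backing off to feel for the jig top.

Emit:
{"fn": "play_rows", "kwargs": {
  "series": [
    [0.28, [0.2, 0, -0.05], [0, 0, 0]],
    [0.28, [0.2, 0, 0], [0, 0, 0]],
    [0.28, [0.2, 0, 0], [0, 0, 0]],
    [0.28, [0.2, 0, 0], [0, 0, 0]],
    [0.28, [0.18, 0, 0.05], [0, 0, 0]],
    [0.28, [0, 0, 0.1], [0, 0, 0]],
    [0.28, [0, 0, 0.02], [0, 0, 0]],
    [0.28, [0, 0, 0], [0, 0, 0]]
  ]
}}

```text
t: 5.9
tool_pos: [0.6071, -0.0277, 0.0199]
tool_rot: [-2.829, -1.366, 0.001]
contact_force: [0.0, -0.4, -0.4]
opening: 0.024
grip_force: 0.0
```

Emit:
{"fn": "play_rows", "kwargs": {
  "series": [
    [0.28, [0, 0, 0.03], [0, 0, 0]],
    [0.28, [0, 0, 0], [0, 0, 0]]
  ]
}}

```text
t: 6.15
tool_pos: [0.6075, -0.0277, 0.0188]
tool_rot: [-2.829, -1.366, 0.0]
contact_force: [-0.0, -0.3, 0.1]
opening: 0.0239
grip_force: 0.0
```

Emit:
{"fn": "play_rows", "kwargs": {
  "series": [
    [0.28, [0, 0, 0.03], [0, 0, 0]],
    [0.28, [0, 0, 0], [0, 0, 0]]
  ]
}}

```text
t: 6.4
tool_pos: [0.6075, -0.0275, 0.0172]
tool_rot: [-2.829, -1.367, 0.0]
contact_force: [-0.0, -0.1, 0.5]
opening: 0.0239
grip_force: 0.0
```

Emit:
{"fn": "play_rows", "kwargs": {
  "series": [
    [0.28, [0, 0, 0.03], [0, 0, 0]],
    [0.28, [0, 0, 0], [0, 0, 0]]
  ]
}}

```text
t: 6.65
tool_pos: [0.6074, -0.0275, 0.0156]
tool_rot: [-2.828, -1.367, 0.0]
contact_force: [-0.3, -0.5, 0.9]
opening: 0.024
grip_force: 0.0
```

Emit:
{"fn": "play_rows", "kwargs": {
  "series": [
    [0.28, [0, 0, 0.02], [0, 0, 0]],
    [0.28, [0, 0, 0], [0, 0, 0]]
  ]
}}

```text
t: 6.9
tool_pos: [0.6075, -0.0275, 0.0147]
tool_rot: [-2.829, -1.367, 0.0]
contact_force: [1.6, -0.5, -1.1]
opening: 0.0236
grip_force: 0.0
```

Emit:
{"fn": "play_rows", "kwargs": {
  "series": [
    [0.28, [0, 0, 0.02], [0, 0, 0]],
    [0.28, [0, 0, 0], [0, 0, 0]]
  ]
}}

```text
t: 7.15
tool_pos: [0.6075, -0.0275, 0.0137]
tool_rot: [-2.829, -1.367, 0.0]
contact_force: [0.4, 0.6, -0.4]
opening: 0.0237
grip_force: 0.0
```

The TCP is at 0.0137 and the tips stand back at most 13 mm, so they are within 2.7 mm of the jig top. That height will do for pushing.

Emit:
{"fn": "play_rows", "kwargs": {
  "series": [
    [0.28, [-0.14, 0, 0], [0, 0, 0]],
    [0.28, [-0.14, 0, 0], [0, 0, 0]],
    [0.28, [-0.14, 0, 0], [0, 0, 0]],
    [0.28, [-0.14, 0, 0], [0, 0, 0]],
    [0.28, [0, 0, 0], [0, 0, 0]]
  ]
}}

```text
t: 7.78
tool_pos: [0.5898, -0.0499, 0.0138]
tool_rot: [-2.829, -1.366, 0.0]
contact_force: [0.1, -0.2, -0.3]
opening: 0.0241
grip_force: 0.0
```

```bash
cat > yb.py <<'E'
from h import *
o=ctrl.get_obs();w=grab('wrist');img=w[0];hsv=cv2.cvtColor(img,cv2.COLOR_BGR2HSV)
m=cv2.inRange(hsv,(22,150,60),(32,255,255));n,l,s,c=cv2.connectedComponentsWithStats(m)
for i in range(1,n):
    if s[i,4]>300:
        P=ray(*w[1:],[c[i]],.033)[0]; d=P-o['tool_pos']; M=R.from_rotvec(o['tool_rot']).as_matrix()
        S=np.array([.5389,-.1135,.033]); print(s[i],P,'rel tool',d@M,'to seat in tool',(S-P)@M)
print(o['t'],o['tool_pos'],o['contact_force'])
E
python3 yb.py
```

```text
[ 251  271   49   41 1579] [ 0.5824602  -0.05855467  0.033     ] rel tool [-0.01132631 -0.0004047  -0.01921609] to seat in tool [-7.01175765e-02  7.30740429e-05  3.33444739e-06]
7.775 [ 0.58982079 -0.04993791  0.01378333] [ 0.08356108 -0.15311548 -0.32916075]
```

```bash
python3 - <<'E'
from h import *
s=grab('scene')
print('hover case: expected px of near finger bottom at several heights (TCP then .5769,-.0663)')
M=np.array([[.624,.781],[.781,-.624]])
for z in(.024,.033,.036,.040,.045):
    P=[np.r_[np.array([.5769,-.0663])+M@np.array([a,b]),z] for a in(-.011,.011) for b in(.012,.0265)]
    print(z,((proj(*s[1:],P)-[130,170])*5).round().tolist())
c=s[0][150:270,150:310];cv2.imwrite('pics/s4.png',cv2.resize(c,(800,600),interpolation=cv2.INTER_CUBIC))
E
```

```text
hover case: expected px of near finger bottom at several heights (TCP then .5769,-.0663)
0.024 [[415.0, 372.0], [422.0, 396.0], [473.0, 361.0], [481.0, 384.0]]
0.033 [[413.0, 353.0], [420.0, 376.0], [472.0, 342.0], [479.0, 365.0]]
0.036 [[412.0, 346.0], [419.0, 370.0], [471.0, 335.0], [479.0, 358.0]]
0.04 [[411.0, 338.0], [418.0, 361.0], [470.0, 327.0], [478.0, 350.0]]
0.045 [[410.0, 327.0], [417.0, 350.0], [469.0, 316.0], [477.0, 339.0]]
```

View pics/s4.png

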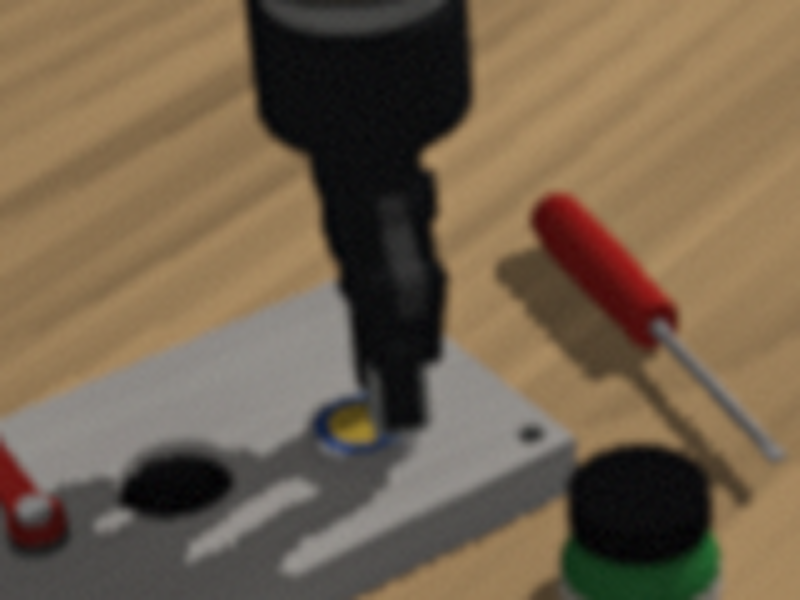

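```bash
python3 - <<'E'
from h import *
im=imaging.get_image('wrist');K=np.array([[im['fx'],0,im['cx']],[0,im['fy'],im['cy']],[0,0,1]]);H=np.array(im['hand_eye']);print(im['fx'],H.round(3).tolist())
p=cv2.undistortPoints(np.array([[[250,258.8]],[[300.8,258.8]]]),K,np.array(im['D'])).reshape(-1,2)
d=.024/(p[1,0]-p[0,0]);print('depth',d)
for q in p: print((H@np.r_[q*d,d,1])[:3])
s=grab('scene');M=np.array([[.624,.781],[.781,-.624]])
for z in(.024,.033,.04,.045,.05):
    P=[np.r_[np.array([.5898,-.0499])+M@np.array([a,b]),z] for a in(-.011,.011) for b in(.012,.02)]
    print(z,((proj(*s[1:],P)-[150,150])*5).round().tolist())
E
```

```text
329.739915619879 [[-0.0, -0.952, -0.307, 0.079], [1.0, -0.0, 0.0, -0.0], [-0.001, -0.307, 0.952, -0.166], [0.0, 0.0, 0.0, 1.0]]
depth 0.1554769760992489
[ 0.00967646 -0.01196826 -0.02498839]
[ 0.00967223  0.01203173 -0.02500169]
0.024 [[370.0, 461.0], [375.0, 474.0], [428.0, 450.0], [433.0, 463.0]]
0.033 [[369.0, 442.0], [373.0, 455.0], [427.0, 431.0], [431.0, 444.0]]
0.04 [[367.0, 427.0], [371.0, 440.0], [425.0, 416.0], [430.0, 429.0]]
0.045 [[366.0, 416.0], [370.0, 429.0], [424.0, 405.0], [429.0, 418.0]]
0.05 [[365.0, 405.0], [369.0, 418.0], [424.0, 395.0], [428.0, 407.0]]
```

From the gap seen in the wrist picture and from the scene view, the tips really stand about 25 mm behind the reported TCP. Backing off, going lower and feeling for the top.

Emit:
{"fn": "play_rows", "kwargs": {
  "series": [
    [0.28, [0.15, 0, 0], [0, 0, 0]],
    [0.28, [0.15, 0, 0], [0, 0, 0]],
    [0.28, [0.15, 0, 0], [0, 0, 0]],
    [0.28, [0.13, 0, 0], [0, 0, 0]],
    [0.28, [0, 0, 0.1], [0, 0, 0]],
    [0.28, [0, 0, 0.1], [0, 0, 0]],
    [0.28, [0, 0, 0], [0, 0, 0]]
  ]
}}

```text
t: 8.85
tool_pos: [0.6073, -0.0268, 0.0028]
tool_rot: [-2.828, -1.366, 0.002]
contact_force: [0.5, -1.2, -0.2]
opening: 0.0239
grip_force: 0.0
```

Emit:
{"fn": "play_rows", "kwargs": {
  "series": [
    [0.28, [0, 0, 0.02], [0, 0, 0]],
    [0.28, [0, 0, 0.02], [0, 0, 0]],
    [0.28, [0, 0, 0], [0, 0, 0]]
  ]
}}

```text
t: 9.22
tool_pos: [0.6082, -0.0268, 0.0018]
tool_rot: [-2.829, -1.367, 0.0]
contact_force: [-0.5, -0.1, -0.4]
opening: 0.0239
grip_force: 0.0
```

Emit:
{"fn": "play_rows", "kwargs": {
  "series": [
    [0.28, [0, 0, 0.02], [0, 0, 0]],
    [0.28, [0, 0, 0], [0, 0, 0]]
  ]
}}

```text
t: 9.48
tool_pos: [0.6081, -0.0268, 0.0007]
tool_rot: [-2.829, -1.367, 0.0]
contact_force: [-0.3, 0.3, -0.0]
opening: 0.0237
grip_force: 0.0
```

Emit:
{"fn": "play_rows", "kwargs": {
  "series": [
    [0.28, [0, 0, 0.02], [0, 0, 0]],
    [0.28, [0, 0, 0], [0, 0, 0]]
  ]
}}

```text
t: 9.72
tool_pos: [0.6084, -0.0268, 0.0]
tool_rot: [2.829, 1.367, 0.0]
contact_force: [-0.1, 0.4, 1.8]
opening: 0.0241
grip_force: 0.7
```

Emit:
{"fn": "play_rows", "kwargs": {
  "series": [
    [0.28, [0, 0, 0.02], [0, 0, 0]],
    [0.28, [0, 0, 0], [0, 0, 0]]
  ]
}}

```text
t: 9.98
tool_pos: [0.6084, -0.0268, 0.0]
tool_rot: [-2.829, -1.367, 0.0]
contact_force: [-3.7, 1.1, 6.9]
opening: 0.0236
grip_force: 3.6
```

Contact comes at reported z = 0.0, so the tips are then at 0.024. Lifting 2.5 mm and pushing.

Emit:
{"fn": "play_rows", "kwargs": {
  "series": [
    [0.28, [0, 0, -0.05], [0, 0, 0]],
    [0.28, [-0.12, 0, 0], [0, 0, 0]],
    [0.28, [-0.12, 0, 0], [0, 0, 0]],
    [0.28, [-0.12, 0, 0], [0, 0, 0]],
    [0.28, [-0.12, 0, 0], [0, 0, 0]],
    [0.28, [0, 0, 0], [0, 0, 0]]
  ]
}}

```text
t: 10.72
tool_pos: [0.5929, -0.046, 0.0012]
tool_rot: [-2.829, -1.366, 0.0]
contact_force: [0.8, 0.5, 0.5]
opening: 0.0239
grip_force: 0.0
```

```bash
python3 yb.py
```

```text
[ 250  314   50   41 1602] [ 0.57537428 -0.06772663  0.033     ] rel tool [-0.02795132 -0.00021294 -0.03179011] to seat in tool [-5.85283283e-02 -9.48440619e-05  1.15173474e-05]
10.725 [ 0.59291632 -0.0459724   0.00120436] [0.8259201  0.51504473 0.54548882]
```

Emit:
{"fn": "play_rows", "kwargs": {
  "series": [
    [0.28, [-0.12, 0, 0], [0, 0, 0]],
    [0.28, [-0.12, 0, 0], [0, 0, 0]],
    [0.28, [-0.12, 0, 0], [0, 0, 0]],
    [0.28, [-0.12, 0, 0], [0, 0, 0]],
    [0.28, [-0.12, 0, 0], [0, 0, 0]],
    [0.28, [0, 0, 0], [0, 0, 0]]
  ]
}}

```text
t: 11.52
tool_pos: [0.5743, -0.0695, 0.0012]
tool_rot: [-2.829, -1.366, 0.001]
contact_force: [0.2, 0.5, 0.2]
opening: 0.024
grip_force: 0.0
```

```bash
python3 yb.py
```

```text
[ 251  314   50   41 1603] [ 0.55699031 -0.09120614  0.033     ] rel tool [-2.77651466e-02 -9.08057414e-06 -3.17845137e-02] to seat in tool [-2.87086116e-02 -3.01806127e-04  8.93750975e-06]
11.525 [ 0.57425262 -0.06947204  0.00120691] [0.18513747 0.50527979 0.18122827]
```

Emit:
{"fn": "play_rows", "kwargs": {
  "series": [
    [0.28, [-0.08, 0, 0], [0, 0, 0]],
    [0.28, [-0.08, 0, 0], [0, 0, 0]],
    [0.28, [-0.08, 0, 0], [0, 0, 0]],
    [0.28, [-0.08, 0, 0], [0, 0, 0]],
    [0.28, [-0.08, 0, 0], [0, 0, 0]],
    [0.28, [-0.08, 0, 0], [0, 0, 0]],
    [0.28, [-0.04, 0, 0], [0, 0, 0]],
    [0.28, [0, 0, 0], [0, 0, 0]]
  ]
}}

```text
t: 12.58
tool_pos: [0.5583, -0.0896, 0.0012]
tool_rot: [-2.829, -1.366, 0.0]
contact_force: [-0.1, -0.5, -0.7]
opening: 0.0241
grip_force: 0.0
```

```bash
python3 yb.py
```

```text
[ 251  315   49   34 1298] [ 0.5417376  -0.11030287  0.033     ] rel tool [-0.02654018 -0.0001039  -0.03176897] to seat in tool [-4.26828654e-03 -2.35363109e-04  8.17922144e-07]
12.575 [ 0.55830918 -0.08957931  0.00122617] [-0.13289239 -0.52783486 -0.71708759]
```

Emit:
{"fn": "play_rows", "kwargs": {
  "series": [
    [0.28, [-0.03, 0, 0], [0, 0, 0]],
    [0.28, [-0.03, 0, 0], [0, 0, 0]],
    [0.28, [0, 0, 0], [0, 0, 0]]
  ]
}}

```text
t: 13.0
tool_pos: [0.5565, -0.0918, 0.0013]
tool_rot: [-2.829, -1.367, 0.0]
contact_force: [-0.1, 0.6, 0.1]
opening: 0.0239
grip_force: 0.0
```

```bash
python3 yb.py
```

```text
[ 251  312   49   35 1370] [ 0.54084476 -0.11139361  0.033     ] rel tool [-0.02507165 -0.00012736 -0.03173859] to seat in tool [-2.85883720e-03 -2.14525071e-04  3.57203827e-07]
13.0 [ 0.55652108 -0.09183166  0.00125845] [-0.09952689  0.55868756  0.05409747]
```

Emit:
{"fn": "play_rows", "kwargs": {
  "series": [
    [0.28, [-0.03, 0, 0], [0, 0, 0]],
    [0.28, [0, 0, 0], [0, 0, 0]]
  ]
}}

```text
t: 13.3
tool_pos: [0.5556, -0.093, 0.0013]
tool_rot: [2.829, 1.367, -0.0]
contact_force: [0.8, 1.6, -0.2]
opening: 0.0238
grip_force: 0.0
```

```bash
python3 yb.py
```

```text
[ 251  304   49   40 1538] [ 0.54205902 -0.1100128   0.033     ] rel tool [-2.17570727e-02 -8.23023986e-05 -3.17023850e-02] to seat in tool [-4.69524989e-03 -3.07577254e-04  2.92302590e-07]
13.3 [ 0.55564346 -0.09301997  0.0012963 ] [ 0.76534238  1.55835481 -0.20543507]
```

The yellow blob jumped back to its full height, which suggests the bearing dropped flat. Backing off, rising and looking.

Emit:
{"fn": "play_rows", "kwargs": {
  "series": [
    [0.28, [0.15, 0, 0], [0, 0, 0]],
    [0.28, [0.15, 0, -0.4], [0, 0, 0]],
    [0.28, [0, 0, -0.8], [0, 0, 0]],
    [0.28, [0.5, 0, -0.8], [0, 0, 0]],
    [0.0, [0.5, 0, 0], [0, 0, 0]],
    [0.0, [0, 0, 0], [0, 0, 0]]
  ]
}}

```text
t: 14.1
tool_pos: [0.5978, -0.0408, 0.1037]
tool_rot: [2.825, 1.369, 0.004]
contact_force: [0.3, 0.2, 0.0]
opening: 0.0001
grip_force: 0.0
```

```bash
python3 - <<'E'
from h import *
o=ctrl.get_obs();w=grab('wrist');print(o['t'],o['tool_pos'],o['opening'])
import pickle;pickle.dump(w,open('w5.pkl','wb'))
q=proj(*w[1:],[[.5389,-.1135,.027],[.5232,-.1665,.035],[.4697,-.1434,.061]]);print(q)
x0,y0=np.clip((q.mean(0)-[100,75]).astype(int),0,[360,270]);print(x0,y0)
cv2.imwrite('pics/w5.png',cv2.resize(w[0][y0:y0+150,x0:x0+200],(800,600),interpolation=cv2.INTER_CUBIC))
hsv=cv2.cvtColor(w[0],cv2.COLOR_BGR2HSV)
m=cv2.inRange(hsv,(22,150,60),(32,255,255));n,l,s,c=cv2.connectedComponentsWithStats(m)
for i in range(1,n):
    if s[i,4]>200: print(s[i],c[i],ray(*w[1:],[c[i]],.027))
E
```

```text
14.1 [ 0.59781937 -0.0408152   0.1037477 ] 5.307804899825573e-05
[[273.59851568 314.45034037]
 [296.46388709 367.48100944]
 [231.4603279  403.77314584]]
167 270
[ 484  162   40   41 1277] [503.39624119 182.0211433 ] [[ 0.7533294  -0.13261928  0.027     ]]
```

View pics/w5.png

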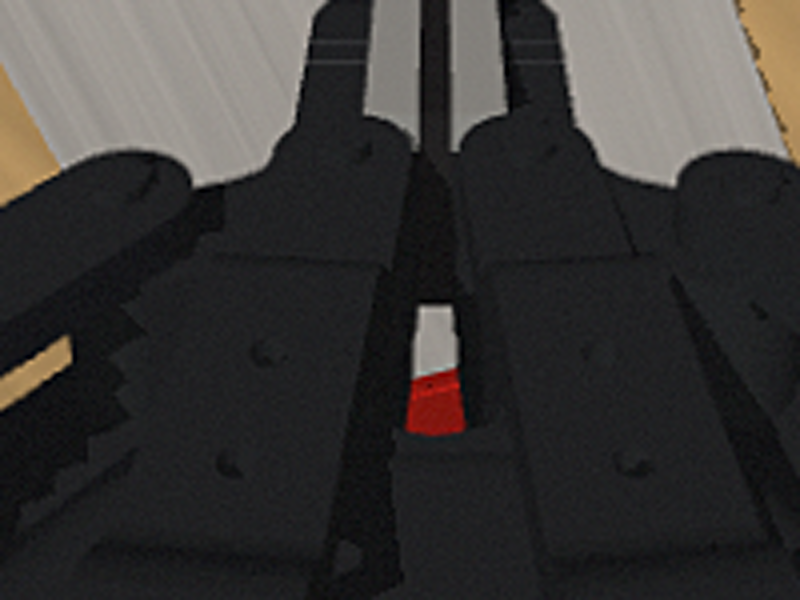

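The gripper hides the recess at this spot: the fingers cover the crop, with only red arm at (435,405). I'll check by numbers in the scene and top views.

```bash
cat > chk.py <<'E'
from h import *
for n in('scene','top'):
    w=grab(n);hsv=cv2.cvtColor(w[0],cv2.COLOR_BGR2HSV)
    m=cv2.inRange(hsv,(20,110,50),(33,255,255));b=cv2.inRange(hsv,(105,110,40),(130,255,255))
    q=proj(*w[1:],[.5389,-.1145,.027])[0]
    for nm,M in(('yel',m),('blue+yel',m|b)):
        k,l,s,c=cv2.connectedComponentsWithStats(M)
        for i in range(1,k):
            if s[i,4]>20 and np.linalg.norm(c[i]-q)<15:
                cnt=cv2.findContours((l==i).astype(np.uint8),0,1)[0][0]
                P=ray(*w[1:],cnt.reshape(-1,2),.027)[:,:2]
                print(n,nm,s[i],c[i].round(1),'at .027',ray(*w[1:],[c[i]],.027)[0].round(4),'ext',np.ptp(P,0).round(4), cv2.minAreaRect((P*1000).astype(np.float32))[1])
E
python3 chk.py
```

```text
scene yel [179 241  13   7  71] [184.6 243.8] at .027 [ 0.5372 -0.1134  0.027 ] ext [0.0218 0.0214] (22.43697166442871, 17.891489028930664)
scene blue+yel [176 241  16   8  82] [183.6 244. ] at .027 [ 0.5361 -0.1148  0.027 ] ext [0.0249 0.0266] (27.560041427612305, 19.85605239868164)
top yel [337 258   9   6  31] [340.8 260.6] at .027 [ 0.5339 -0.113   0.027 ] ext [0.0106 0.0173] (18.293277740478516, 8.304338455200195)
top blue+yel [337 258   9   6  31] [340.8 260.6] at .027 [ 0.5339 -0.113   0.027 ] ext [0.0106 0.0173] (18.293277740478516, 8.304338455200195)
```

```bash
python3 -c "
from plan import *
plan(6,[.459,-.168,.12],66.6)"
```

```text
[[-0.612, -0.096, -0.062], [-0.001, 0.001, -0.313]]
[[-0.607, -0.122, -0.062], [-0.001, 0.001, -0.313]]
[[-0.601, -0.149, -0.062], [-0.001, 0.001, -0.313]]
[[-0.594, -0.175, -0.063], [-0.001, 0.001, -0.313]]
[[-0.586, -0.201, -0.063], [-0.001, 0.001, -0.313]]
[[-0.576, -0.226, -0.063], [-0.001, 0.001, -0.313]]
```

Emit:
{"fn": "play_rows", "kwargs": {
  "series": [
    [0, [-0.61, -0.1, -0.06], [0, 0, -0.31]],
    [0, [-0.61, -0.12, -0.06], [0, 0, -0.31]],
    [0, [-0.6, -0.15, -0.06], [0, 0, -0.31]],
    [0, [-0.59, -0.18, -0.06], [0, 0, -0.31]],
    [0, [-0.59, -0.2, -0.06], [0, 0, -0.31]],
    [0, [-0.58, -0.23, -0.06], [0, 0, -0.31]],
    [0, [0, 0, 0], [0, 0, 0]],
    [0, [0, 0, 0], [0, 0, 0]]
  ]
}}

```text
t: 15.25
tool_pos: [0.4587, -0.1676, 0.119]
tool_rot: [-2.628, -1.72, -0.0]
contact_force: [0.2, 0.4, 0.2]
opening: 0.0002
grip_force: 0.0
```

```bash
python3 chk.py; python3 - <<'E'
from h import *
o=ctrl.get_obs();print(o['t'],o['tool_pos'],R.from_rotvec(o['tool_rot']).as_matrix().round(3)[:2,:2].tolist())
w=grab('wrist');print(proj(*w[1:],[[.5389,-.1135,.027],[.5232,-.1665,.035],[.4697,-.1434,.061]]))
t=grab('top');s=grab('scene')
a=cv2.resize(w[0],(400,300));b=cv2.resize(t[0][215:305,285:405],(400,300),interpolation=2);c=cv2.resize(s[0][170:290,110:270],(400,300),interpolation=2);d=cv2.resize(w[0][100:250,180:380],(400,300),interpolation=2)
cv2.imwrite('pics/m6.png',np.vstack([np.hstack([a,b]),np.hstack([c,d])]))
E
```

```text
scene yel [179 241  13   7  71] [184.6 243.8] at .027 [ 0.5372 -0.1134  0.027 ] ext [0.0218 0.0214] (22.43697166442871, 17.891489028930664)
scene blue+yel [176 241  16   8  83] [183.6 244. ] at .027 [ 0.536  -0.1148  0.027 ] ext [0.0271 0.0266] (27.47970199584961, 20.821678161621094)
top yel [337 254  10  10  78] [341.4 258.1] at .027 [ 0.5392 -0.1142  0.027 ] ext [0.0193 0.0195] (19.24587631225586, 19.473129272460938)
top blue+yel [337 254  10  10  78] [341.4 258.1] at .027 [ 0.5392 -0.1142  0.027 ] ext [0.0193 0.0195] (19.24587631225586, 19.473129272460938)
15.35 [ 0.45904429 -0.16725923  0.11904872] [[0.399, 0.917], [0.917, -0.399]]
[[344.08613359 102.6075261 ]
 [350.77101618 176.44272711]
 [275.53835346 184.28551057]]
```

View pics/m6.png

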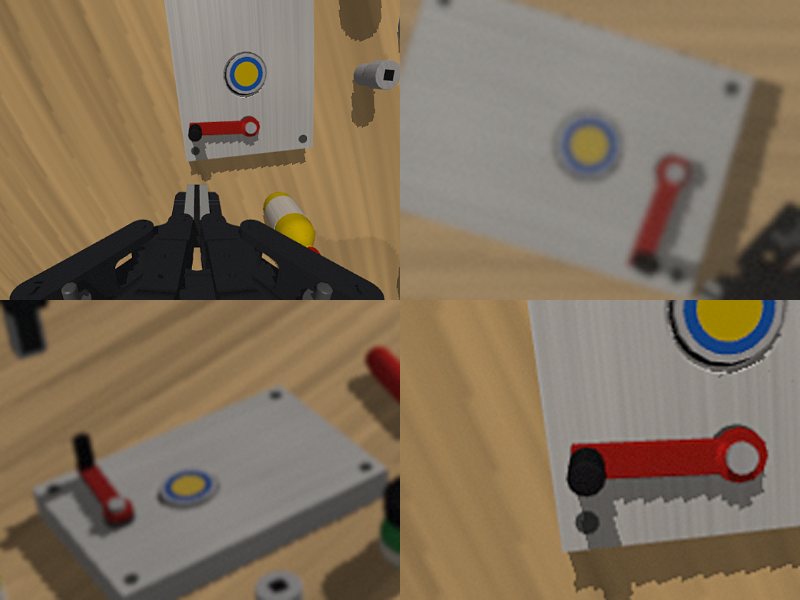

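The bearing sits centred in the recess with an even dark gap round it (wrist view about (245,74), top view about (590,146)). The colour fit gives (0.539,-0.114) and a round shape. The knob is at (587,472) in the lower right crop, where predicted. Going down behind the knob.

Emit:
{"fn": "play_rows", "kwargs": {
  "series": [
    [0, [0, 0, 0.65], [0, 0, 0]],
    [0, [0, 0, 0.65], [0, 0, 0]],
    [0, [0, 0, 0.58], [0, 0, 0]],
    [0, [0, 0, 0], [0, 0, 0]],
    [0, [0, 0, 0], [0, 0, 0]]
  ]
}}

```text
t: 16.12
tool_pos: [0.4597, -0.1679, 0.0264]
tool_rot: [2.626, 1.721, 0.001]
contact_force: [0.8, -0.5, -0.0]
opening: -0.0004
grip_force: 0.0
```

Emit:
{"fn": "play_rows", "kwargs": {
  "series": [
    [0, [0.05, 0, 0], [0, 0, 0]],
    [0, [0.05, 0, 0], [0, 0, 0]],
    [0, [0.04, 0, 0], [0, 0, 0]],
    [0, [0, 0, 0], [0, 0, 0]]
  ]
}}

```text
t: 16.62
tool_pos: [0.4619, -0.1612, 0.0256]
tool_rot: [2.627, 1.722, 0.001]
contact_force: [-0.4, -0.0, -0.6]
opening: -0.0003
grip_force: 0.1
```

Emit:
{"fn": "play_rows", "kwargs": {
  "series": [
    [0, [0.124, -0.031, 0], [0, 0, 0.75]],
    [0, [0.124, -0.031, 0], [0, 0, 0.75]],
    [0, [0.124, -0.031, 0], [0, 0, 0.75]],
    [0, [0, 0, 0], [0, 0, 0]]
  ]
}}

```text
t: 17.12
tool_pos: [0.4667, -0.1426, 0.0252]
tool_rot: [-2.863, -1.292, -0.0]
contact_force: [-0.8, -1.2, -0.2]
opening: 0.0001
grip_force: 0.0
```

```bash
cat > kp.py <<'E'
from h import *
o=ctrl.get_obs();M=R.from_rotvec(o['tool_rot']).as_matrix()
P=np.array([.5232,-.1665,o['tool_pos'][2]])
print(o['t'],o['tool_pos'],'alpha',np.degrees(np.arctan2(M[1,0],M[0,0])),'pivot in tool',(P-o['tool_pos'])@M,o['contact_force'])
for n in('top','scene'):
    w=grab(n);hsv=cv2.cvtColor(w[0],cv2.COLOR_BGR2HSV);m=cv2.inRange(hsv,(0,140,50),(8,255,255))|cv2.inRange(hsv,(172,140,50),(180,255,255))
    q=proj(*w[1:],[.52,-.15,.035])[0]
    ys,xs=np.nonzero(m);k=np.hypot(xs-q[0],ys-q[1])<45
    W=ray(*w[1:],np.c_[xs,ys][k],.035)[:,:2]-[.5232,-.1665]
    W=W[np.linalg.norm(W,axis=1)<.07]; far=W[np.linalg.norm(W,axis=1)>.02]
    a=far.mean(0) if len(far) else [0,0]
    ang=np.degrees(np.arctan2(a[1],a[0])); print(n,len(W),len(far),'arm world deg',ang,'theta deg',ang-(90-16.4))
E
python3 kp.py
```

```text
17.125 [ 0.46674997 -0.14257162  0.02523736] alpha 48.55724533946868 pivot in tool [ 1.94255305e-02  5.81534296e-02 -1.02039395e-05] [-0.78254507 -1.22575043 -0.19596706]
top 110 79 arm world deg 141.79541531530194 theta deg 68.19541531530194
scene 141 85 arm world deg 140.60145622277162 theta deg 67.00145622277162
```

Emit:
{"fn": "play_rows", "kwargs": {
  "series": [
    [0, [0.124, -0.031, 0], [0, 0, 0.75]],
    [0, [0.124, -0.031, 0], [0, 0, 0.75]],
    [0, [0.124, -0.031, 0], [0, 0, 0.75]],
    [0, [0.124, -0.031, 0], [0, 0, 0.75]],
    [0, [0.124, -0.031, 0], [0, 0, 0.75]],
    [0, [0.124, -0.031, 0], [0, 0, 0.75]],
    [0, [0.124, -0.031, 0], [0, 0, 0.75]],
    [0, [0, 0, 0], [0, 0, 0]]
  ]
}}

```text
t: 18.23
tool_pos: [0.498, -0.1122, 0.0252]
tool_rot: [-3.136, -0.181, 0.0]
contact_force: [-0.1, -0.9, -0.4]
opening: -0.0002
grip_force: 0.0
```

```bash
python3 kp.py
```

```text
18.225 [ 0.49798174 -0.11221746  0.02517934] alpha 6.5896125141124795 pivot in tool [ 1.88223577e-02  5.68179005e-02 -1.33128488e-05] [-0.1442514  -0.88075326 -0.43362004]
top 34 27 arm world deg -143.65370760711784 theta deg -217.25370760711783
scene 175 95 arm world deg 94.37078923003918 theta deg 20.770789230039185
```

Emit:
{"fn": "play_rows", "kwargs": {
  "series": [
    [0, [0.124, -0.025, 0], [0, 0, 0.75]],
    [0, [0.124, -0.025, 0], [0, 0, 0.75]],
    [0, [0.124, -0.025, 0], [0, 0, 0.75]],
    [0, [0.06, -0.015, 0], [0, 0, 0.37]],
    [0, [0, 0, 0], [0, 0, 0]],
    [0, [0, 0, 0], [0, 0, 0]]
  ]
}}

```text
t: 19.08
tool_pos: [0.5194, -0.1083, 0.0253]
tool_rot: [3.117, -0.395, -0.0]
contact_force: [0.4, 0.5, 0.4]
opening: -0.0002
grip_force: 0.1
```

Emit:
{"fn": "play_rows", "kwargs": {
  "series": [
    [0, [0.03, 0, 0], [0, 0, 0]],
    [0, [0, 0, 0], [0, 0, 0]]
  ]
}}

```text
t: 19.32
tool_pos: [0.5209, -0.1086, 0.0253]
tool_rot: [-3.116, 0.396, 0.0]
contact_force: [0.0, 1.0, 0.2]
opening: -0.0001
grip_force: 0.3
```

```bash
python3 kp.py
```

```text
19.325 [ 0.52090801 -0.10858595  0.02526953] alpha -14.484310661493419 pivot in tool [ 1.67043032e-02  5.55000595e-02 -5.13798225e-06] [0.00233591 0.95773425 0.22874932]
top 62 58 arm world deg -136.2123866068019 theta deg -209.8123866068019
scene 183 99 arm world deg 70.12591625020355 theta deg -3.474083749796449
```

Emit:
{"fn": "play_rows", "kwargs": {
  "series": [
    [0, [0.03, 0, 0], [0, 0, 0]],
    [0, [0, 0, 0], [0, 0, 0]]
  ]
}}

```text
t: 19.68
tool_pos: [0.5215, -0.1086, 0.0251]
tool_rot: [-3.116, 0.396, 0.004]
contact_force: [-5.5, 1.7, 3.0]
opening: -0.0001
grip_force: 2.6
```

Emit:
{"fn": "play_rows", "kwargs": {
  "series": [
    [0, [0.03, 0, 0], [0, 0, 0]],
    [0, [0, 0, 0], [0, 0, 0]]
  ]
}}

```text
t: 19.92
tool_pos: [0.5217, -0.1086, 0.025]
tool_rot: [-3.116, 0.396, 0.01]
contact_force: [-9.6, 2.3, 6.8]
opening: 0.0003
grip_force: 4.9
```

Resistance of about 10 N where 1 N moves the arm, with the angle at about 0: it is at its stop. Backing off and lifting clear.

Emit:
{"fn": "play_rows", "kwargs": {
  "series": [
    [0, [-0.2, 0, 0], [0, 0, 0]],
    [0, [-0.4, 0, 0], [0, 0, 0]],
    [0, [0, 0, -0.8], [0, 0, 0]],
    [0, [-0.4, 0, -0.9], [0, 0, 0]],
    [0, [-0.8, 0, -0.6], [0, 0, 0]],
    [0, [-0.4, 0, 0], [0, 0, 0]],
    [0, [0, 0, 0], [0, 0, 0]]
  ]
}}

```text
t: 20.8
tool_pos: [0.4173, -0.0818, 0.1408]
tool_rot: [3.116, -0.397, 0.005]
contact_force: [0.8, -0.2, -0.5]
opening: -0.0
grip_force: 0.0
```

```bash
python3 kp.py; python3 - <<'E'
from h import *
# knob (dark) top in top view vs prediction at theta 0, and the displaced items against the first pictures
import pickle
d=pickle.load(open('d0.pkl','rb'))
for n in('top','scene'):
    w=grab(n);df=cv2.absdiff(w[0],d[n][0]).max(2)
    for nm,P in(('grease',[.702,-.048,.04]),('socket',[.6745,-.171,.03]),('oil',[.525,-.2946,.08]),('driver',[.575,.095,.01])):
        x,y=proj(*w[1:],P)[0].astype(int);print(n,nm,df[y-8:y+9,x-8:x+9].mean().round(1))
    y=np.array([.2819,.9594]);p=np.array([.5232,-.1665])
    for th in(0,3,6):
        a=np.radians(73.6+th);k=proj(*w[1:],np.r_[p+.06*np.array([np.cos(a),np.sin(a)]),.061])[0];print(n,th,k.round(1))
    q=k.astype(int);g=w[0][q[1]-14:q[1]+15,q[0]-14:q[0]+15].max(2);ys,xs=np.nonzero(g<55);print('dark centroid',xs.mean()+q[0]-14,ys.mean()+q[1]-14,len(xs))
E
```

```text
20.8 [ 0.41733676 -0.08176068  0.14081359] alpha -14.505365434435504 pivot in tool [0.12371281 0.05552241 0.00042413] [ 0.79385571 -0.18297567 -0.50345803]
top 67 38 arm world deg 73.56450387158043 theta deg -0.03549612841956673
scene 177 97 arm world deg 69.89160137729954 theta deg -3.7083986227004573
top grease 3.3
top socket 2.5
top oil 2.5
top driver 2.7
top 0 [341.7 258.5]
top 3 [341.3 260. ]
top 6 [341.  261.4]
dark centroid 341.57142857142856 258.42857142857144 21
scene grease 2.8
scene socket 3.3
scene oil 3.5
scene driver 3.1
scene 0 [185.2 228.4]
scene 3 [184.3 227.6]
scene 6 [183.3 226.9]
dark centroid 185.17045454545456 234.14772727272728 88
```

The keeper reads 0.0° in the top view, the other items haven't moved, and the robot is clear. Handing in.

```bash
python3 -c "
from station import ctrl
print(ctrl.finish_job())"
```

```text
the job is handed in; nothing more can be done
None
```

The job is handed in at about 21 s: the bearing lies flat in the recess, the red keeper is closed against its stop, and the oil bottle, socket, grease jar and screwdriver are where they were.

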